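Spin-test the rollers of a workshop roller track and pull the binding one

TASK

Check the bearings of the four rollers in the bench-top roller track. Spin each roller by hand, rubbing it round one way with a finger on its top (firmly enough to carry it round, without leaning hard on it), to feel whether it runs free or binds. Lift any binding roller out of its slots and lay it gently flat in the wooden repair tray, not dropped; leave the free-running ones seated in the track and everything else on the bench alone.

Things in the scene. Friction and masses are not known exactly. Their poses are not given: they have to be found in the camera images.
- track: Bench-top roller track, fixed: two green side rails 430 mm long, 6 mm thick, 166 mm apart inside, tops 86 mm high. Origin on the bench under its middle; y along the rails, x across, z up. Rollers lie across it at y = -150, -50, 50, 150 mm, each axle end in a slot 11.6 mm wide, open at the top, floor 68 mm high. Three cross ties under them (y = -200, 0, 200 mm) reach 53 mm high.
- tray: Shallow wooden repair tray, fixed, 250 (x) by 210 mm (y) outside, walls 6 mm thick and 42 mm high. Origin on the bench under its centre. Floor top at 6 mm. A lath along x through the middle, 6 mm wide, top at 20 mm, makes two bays of 238 by 96 mm with middles at y = -51 and 51 mm; a roller laid along x fits in either.
- slot_1 (a point): Middle, on the axis, of the roller seated first, at -150 mm along the track's y (fixed to the track: it stays when the roller is lifted out); x along the axle. Roller: tube 38 mm in diameter, 160 mm long, grey rubbery sleeve, on a fixed steel axle whose flatted ends (10 mm wide, 14 mm high) stick out 18 mm each end; 0.35 kg. Axis 75 mm, crest 94 mm above the bench.
- slot_2 (a point): Middle, on the axis, of the roller seated second, at -50 mm along the track's y (fixed to the track: it stays when the roller is lifted out); x along the axle. A good bearing lets the tube follow the lightest rub (under 0.3 N at the rim) and run on when left; a binding one resists with 5 N at the rim, either way round, and stops dead. To turn that one the finger must press with at least 7 N.
- slot_3 (a point): Middle, on the axis, of the roller seated third, at +50 mm along the track's y (fixed to the track: it stays when the roller is lifted out); x along the axle. The rollers look alike; a dark join line runs along each sleeve, near the top at the start (within 0.1 rad), and shows how it turns. A 20 mm rub turns a tube by 1 rad.
- slot_4 (a point): Middle, on the axis, of the roller seated last, at +150 mm along the track's y (fixed to the track: it stays when the roller is lifted out); x along the axle. The rollers come in a new order each time.
- wax_tin: Bystander to be left alone: wax tin, 68 mm across, 50 mm tall. Origin on its underside, at its middle.

How it is judged:
On the way:
1. each of the four rollers has been turned on its axle, either way (tube angle beyond 0.4 rad from 0) ((value of joint tube_a above 0.4 rad or value of joint tube_a below -0.4 rad) and (value of joint tube_b above 0.4 rad or value of joint tube_b below -0.4 rad) and (value of joint tube_c above 0.4 rad or value of joint tube_c below -0.4 rad) and (value of joint tube_d above 0.4 rad or value of joint tube_d below -0.4 rad)), for 0.05 s.
At the end, for the whole second after the job is handed in: The binding roller lies flat on the tray floor (middle under 35 mm above the bench, within 80 mm in x and 100 mm in y of the tray centre), released and at rest; every free-running roller sits in its slots, its middle within 6 mm of its start, tipped under 0.2 rad (x of roller_c_mid in the frame of tray between -0.08 and 0.08 m and y of roller_c_mid in the frame of tray between -0.1 and 0.1 m and z of roller_c_mid in the frame of tray below 0.035 m and linear speed of roller_c below 0.05 m/s and distance of each of roller_a_mid, roller_b_mid, roller_d_mid from where it was at the start of the episode below 0.006 m and angle between each of roller_a_mid, roller_b_mid, roller_d_mid's own z axis and vertical below 0.2 rad); the robot touches nothing.
It fails at once if a roller is pressed down into the rails with more than 35 N (contact force between any of roller_a, roller_b, roller_c, roller_d and track above 35 N).
It fails at once if a roller is dropped or thrown into the tray (moves faster than 0.7 m/s within it) ((x of roller_a_mid in the frame of tray between -0.08 and 0.08 m and y of roller_a_mid in the frame of tray between -0.1 and 0.1 m and z of roller_a_mid in the frame of tray below 0.06 m and linear speed of roller_a above 0.7 m/s) or (x of roller_b_mid in the frame of tray between -0.08 and 0.08 m and y of roller_b_mid in the frame of tray between -0.1 and 0.1 m and z of roller_b_mid in the frame of tray below 0.06 m and linear speed of roller_b above 0.7 m/s) or (x of roller_c_mid in the frame of tray between -0.08 and 0.08 m and y of roller_c_mid in the frame of tray between -0.1 and 0.1 m and z of roller_c_mid in the frame of tray below 0.06 m and linear speed of roller_c above 0.7 m/s) or (x of roller_d_mid in the frame of tray between -0.08 and 0.08 m and y of roller_d_mid in the frame of tray between -0.1 and 0.1 m and z of roller_d_mid in the frame of tray below 0.06 m and linear speed of roller_d above 0.7 m/s)).
It fails at once if a bystander is moved by more than 30 mm (distance of any of finial, bowl_blank, wax_tin, sanding_block, spanner, mallet, square_blank from where it was at the start of the episode above 0.03 m).
It also fails if it takes over 69 s, if anything falls off the work surface, if the arm or the gripper's body presses on something with over 40 N, if the wrist force passes 120 N, or if a joint passes its speed limit or range.

ROBOT

A 7-joint arm with a two-finger parallel gripper is mounted at the origin on the work surface. World frame = base frame: x ahead of the robot, y to its left, z up, the work surface at z = 0. Lengths are in m, angles in rad, forces in N, time in s.
With the tool pointing down it reaches from about 0.425 to 0.925 m from the base axis. Payload 6.8 kg.
Tool frame: the origin (TCP) lies midway between the tips of the shut fingers; the grasp point (between the pads) lies 19 mm behind it; z points along the fingers, y is the line along which they close (so a half turn about z gives the same grasp; the last joint's range is limited). The gripper opens to 85 mm and grips with 20 to 120 N. Pads are 22 mm wide; open, the fingers measure 114 mm over their backs; the gripper's body (76 mm by 85 mm) begins 54 mm behind the grasp point. The pads swing forward as they close: fully open they stand 13 mm farther back than shut.
Start: joints at [-1.436, 0.477, 0.022, 1.555, -0.011, 1.109, -0.083], TCP at [0.162, 0.655, 0.231] pointing down, gripper open.
Joint ranges: [-2.96, 2.96], [-0.34, 2.1], [-1.41, 1.46], [0.24, 2.44], [-1.37, 4.51], [0.17, 1.92], [-2.96, 2.96]. Speed limits (rad/s): [2.39, 2.39, 3.14, 3.14, 3.14, 3.14, 3.14].

INTERFACE

Orientations are given as a unit quaternion [w, x, y, z].
In Python, from station import bot gives the robot as it stands.
- The arm moves only by the tool jog_arm, never from a script. Its argument "rows" is a list of rows, each an object of numbers: "fingers": the finger opening in mm, from 0 to 85.4; "x", "y", "z": the shift along the tool's x, y, z in mm; "ax", "ay", "az": the turn, a rotation vector about the tool's x, y, z in degrees. A call has exactly 8 rows; each row shifts and turns the commanded pose from where the row before left it, along the tool's axes as they then stand; what a row does not reach is not made up. A row lasts 1/10 s, in which the tool goes at most 50 mm and 8.59 degrees, less where a joint would pass 70% of its speed; a pose out of reach is approached as far as the arm can. A call with a gripper value outside its range is refused whole. The fingers move at their own pace and stop on an object; "force" is the grip in N (left out, the last holds). Time passes only in rows, so rows that do not move let the fingers close, or fill a call up. It gives the time, the measured TCP pose, the force, the opening and the grip force at its end, in the units of the state.
- bot.get_obs(): the state, without advancing time (a new reading comes with each control period).
- bot.read_camera(name): name is "scene" or "side" or "wrist"; returns a dict with "pixels" (384x512x3 uint8, red, green, blue), "vertical_fov" (degrees; the focal length in pixels is half the picture's height over the tangent of half this angle, whatever the lens; pixels are square), "cx", "cy" (the principal point, pixels), "world_from_camera" (4x4, takes a point from camera to world coordinates). Camera axes: x right, y down, z forward; pixel columns grow to the right and rows downward; lengths in m; the calibration is good to about 2 mm. A picture is of the moment at which its call begins. There is no depth.
- bot.hand_in(): hands the job in; it is judged then, once.
The state is a dict: "t": time; "q": joint angles; "joint_vel": joint speeds; "joint_torque": joint torques, N m; "eef_pos": TCP position; "tool_rot": TCP orientation; "contact_force": force on the tool from outside, world axes, zero at the start; "torque": the same for the moment, N m; "gripper_width": opening from 0.0 (shut) to 1.0 (fully open); "grasp_force": force on a finger pad.
Only numpy, scipy, OpenCV 4.12 (cv2) and the standard library are available. Lean on these libraries where they do the work, as an engineer would, in place of code of your own. Each camera call takes 0.05 s, during which the arm holds its last target. There are 200 camera calls.

## Working session

There is one attempt and no reset: what is moved stays moved. The work goes in short steps, Python scripts to look and compute and a tool call to move; the robot and the scene stay as the last step left them, time stands still between calls to the robot, and variables do not carry over. Pictures are saved under pics/ and viewed, at most 13 in all, crops included, and the job is handed in when it is done.

Besides the shell and the picture viewer there is one more tool, called after "Call:" as name(argument=value, ...), one argument or row to a line, values as JSON. jog_arm: Moves the arm, as the interface text tells. Its arguments: {"type":"object","properties":{"rows":{"type":"array","items":{"type":"object","properties":{"fingers":{"type":"number"},"x":{"type":"number"},"y":{"type":"number"},"z":{"type":"number"},"ax":{"type":"number"},"ay":{"type":"number"},"az":{"type":"number"}}}},"force":{"type":"number"}},"required":["rows"]}

```bash
mkdir -p pics
python3 - <<'E'
from station import bot
import cv2,numpy as np
np.set_printoptions(precision=4,suppress=True)
o=bot.get_obs();print(o['t'],o['eef_pos'],o['tool_rot'],o['contact_force'])
for n in ['scene','side']:
    d=bot.read_camera(n);cv2.imwrite(f'pics/{n}0.png',d['pixels'][...,::-1]);print(n,d['vertical_fov'],d['cx'],d['cy'],d['world_from_camera'])
a=cv2.imread('pics/scene0.png')
E
ls
```

```text
0.0 [0.1622 0.6546 0.2303] [-0.0001  0.1211  0.9926 -0.0009] [0.7639 0.2731 0.3291]
scene 57.5303308469372 256.05779649802014 196.97237768229513 [[-0.6931  0.5731 -0.4372  1.0552]
 [ 0.7208  0.5609 -0.4074  0.4124]
 [ 0.0117 -0.5975 -0.8018  0.8426]
 [ 0.      0.      0.      1.    ]]
side 57.484226120854224 255.28990530788099 188.7273573316947 [[ 0.79   -0.382   0.4796  0.2365]
 [-0.6131 -0.4976  0.6135 -0.4541]
 [ 0.0043 -0.7787 -0.6273  0.5645]
 [ 0.      0.      0.      1.    ]]
pics
```

View pics/scene0.png

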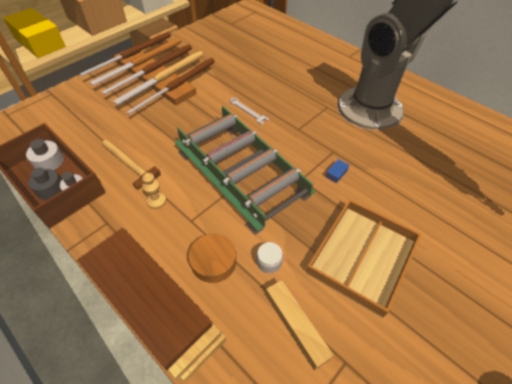

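View pics/side0.png

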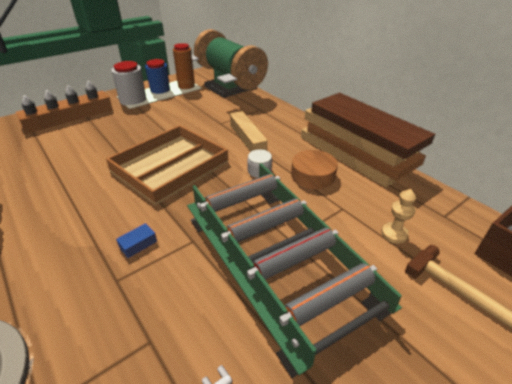

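The scene view shows the green track from about (180,140) to (310,190) with four grey rollers. The tray is at (363,255), the wax tin at (270,257), a blue block at (337,170) and a spanner at (248,110). The side view confirms this, with the tray at (168,165).

```bash
cat > h.py <<'E'
import numpy as np,cv2
np.set_printoptions(precision=4,suppress=True)
def ray(d,p):
    h=d['pixels'].shape[0];f=h/2/np.tan(np.radians(d['vertical_fov'])/2);T=d['world_from_camera']
    v=T[:3,:3]@np.array([(p[0]-d['cx'])/f,(p[1]-d['cy'])/f,1]);return T[:3,3],v
def plane(d,p,z):
    o,v=ray(d,p);return o+v*(z-o[2])/v[2]
def proj(d,P):
    h=d['pixels'].shape[0];f=h/2/np.tan(np.radians(d['vertical_fov'])/2);T=d['world_from_camera']
    c=T[:3,:3].T@(np.asarray(P)-T[:3,3]);return np.array([d['cx']+f*c[0]/c[2],d['cy']+f*c[1]/c[2]])
def tri(d1,p1,d2,p2):
    o1,v1=ray(d1,p1);o2,v2=ray(d2,p2)
    s=np.linalg.lstsq(np.c_[v1,-v2],o2-o1,rcond=None)[0];return (o1+v1*s[0]+o2+v2*s[1])/2,np.linalg.norm(o1+v1*s[0]-o2-v2*s[1])
def blobs(m,amin=50):
    n,l,s,c=cv2.connectedComponentsWithStats(m.astype(np.uint8));return [(s[i,4],c[i],s[i,:4]) for i in range(1,n) if s[i,4]>amin]
E
python3 - <<'E'
from station import bot
from h import *
D={}
for n in ['scene','side']:
    d=bot.read_camera(n);D[n]=d
    hsv=cv2.cvtColor(d['pixels'],cv2.COLOR_RGB2HSV);H,S,V=[hsv[...,i].astype(int) for i in range(3)]
    g=(H>50)&(H<90)&(S>90);b=max(blobs(g),key=lambda b:b[0] if n=='scene' or b[1][1]>150 else 0);print(n,'green',b)
    hull=np.zeros(g.shape,np.uint8);ys,xs=np.nonzero(g);k=(ys>100) if n=='scene' else (ys>150)
    hp=cv2.convexHull(np.c_[xs[k],ys[k]].astype(np.int32));cv2.fillConvexPoly(hull,hp,1)
    print(cv2.approxPolyDP(hp,4,True)[:,0].tolist())
    r=(S<60)&(V>70)&(hull>0)
    r=cv2.morphologyEx(r.astype(np.uint8),cv2.MORPH_OPEN,np.ones((5,5)))
    for b in blobs(r,100):print(b)
    print('colors',[(p,hsv[p[1],p[0]].tolist()) for p in ([(415,240),(350,205),(345,245),(385,265),(385,309),(420,200)] if n=='scene' else [(110,160),(180,131),(170,150),(160,190)])])
    im=d['pixels'][...,::-1];c=im[190:320,290:430] if n=='scene' else im[110:240,90:240]
    cv2.imwrite(f'pics/c{n}.png',cv2.resize(c,None,fx=4,fy=4,interpolation=cv2.INTER_CUBIC))
c=np.hstack([cv2.resize(cv2.imread(f'pics/c{n}.png'),(400,400)) for n in D]);cv2.imwrite('pics/tray.png',c)
E
```

```text
Traceback (most recent call last):
ValueError: max() iterable argument is empty
```

Run:
```python
import cv2
for f,P in [('scene',[(190,150),(220,185),(258,218),(300,180),(270,160),(250,165),(225,130),(345,245),(330,215),(385,305),(385,265)]),('side',[(215,240),(250,290),(300,350),(270,185),(380,290),(325,240),(330,290),(170,150),(110,165),(160,190)])]:
    h=cv2.cvtColor(cv2.imread(f'pics/{f}0.png'),cv2.COLOR_BGR2HSV)
    print(f,[(p,h[p[1],p[0]].tolist()) for p in P])
    c=cv2.imread(f'pics/{f}0.png');c=c[190:320,290:430] if f=='scene' else c[110:240,90:240]
    cv2.imwrite(f'pics/c{f}.png',cv2.resize(c,None,fx=4,fy=4,interpolation=cv2.INTER_CUBIC))
```

```text
scene [((190, 150), [51, 87, 97]), ((220, 185), [55, 90, 105]), ((258, 218), [31, 86, 65]), ((300, 180), [31, 89, 60]), ((270, 160), [18, 33, 115]), ((250, 165), [13, 35, 153]), ((225, 130), [14, 134, 95]), ((345, 245), [19, 129, 227]), ((330, 215), [15, 164, 151]), ((385, 305), [17, 142, 131]), ((385, 265), [19, 127, 232])]
side [((215, 240), [66, 101, 129]), ((250, 290), [67, 103, 124]), ((300, 350), [58, 81, 57]), ((270, 185), [15, 24, 84]), ((380, 290), [53, 82, 62]), ((325, 240), [20, 15, 103]), ((330, 290), [10, 33, 138]), ((170, 150), [19, 102, 232]), ((110, 165), [12, 162, 101]), ((160, 190), [12, 154, 78])]
```

View pics/cscene.png

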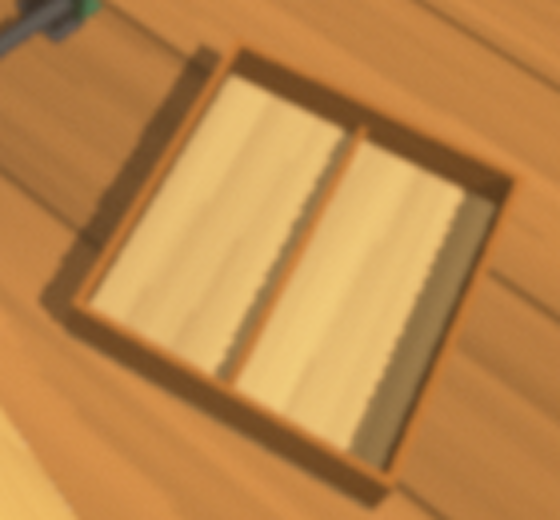

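The crop shows the tray's top outer corners at crop pixels (238,45), (515,180), (390,485) and (75,300), with the lath running between the midpoints of the two short ends.

Run:
```python
from station import bot
from h import *
D={};R={}
for n in ['scene','side']:
    d=bot.read_camera(n);D[n]=d
    hsv=cv2.cvtColor(d['pixels'],cv2.COLOR_RGB2HSV);H,S,V=[hsv[...,i].astype(int) for i in range(3)]
    g=(H>26)&(H<90)&(S>60)&(V<170)
    if n=='scene': g[:95]=0;g[:,320:]=0;g[240:]=0;g[:,:170]=0
    else: g[:160]=0;g[:,410:]=0
    g=cv2.morphologyEx(g.astype(np.uint8),cv2.MORPH_OPEN,np.ones((2,2)))
    ys,xs=np.nonzero(g);hp=cv2.convexHull(np.c_[xs,ys].astype(np.int32));hull=np.zeros(g.shape,np.uint8);cv2.fillConvexPoly(hull,hp,1)
    print(n,cv2.approxPolyDP(hp,4,True)[:,0].tolist())
    r=(S<60)&(V>80)&(hull>0)
    r=cv2.morphologyEx(r.astype(np.uint8),cv2.MORPH_OPEN,np.ones((5,5)))
    R[n]=blobs(r,100)
    for b in R[n]:print(b)
d=D['scene'];c=np.array([[238,45],[515,180],[390,485],[75,300]])/4+[289.6,189.6]
P=np.array([plane(d,p,.042) for p in c]);print(P,P.mean(0),np.linalg.norm(np.diff(P[[0,1,2,3,0]],axis=0),axis=1))
for b in R['scene']:print(plane(d,b[1],.08))
for b in R['side']:print('side',plane(D['side'],b[1],.08))
```

```text
scene [[315, 192], [257, 231], [177, 145], [179, 130], [225, 108], [306, 178]]
(np.int32(366), array([214.5546, 129.3279]), array([194, 117,  42,  26], dtype=int32))
(np.int32(379), array([232.9235, 147.3641]), array([212, 134,  43,  28], dtype=int32))
(np.int32(378), array([253.9418, 166.2937]), array([232, 152,  44,  29], dtype=int32))
(np.int32(388), array([276.6082, 187.482 ]), array([255, 172,  44,  32], dtype=int32))
side [[401, 309], [299, 375], [189, 208], [194, 186], [262, 165], [401, 295]]
(np.int32(470), array([243.9404, 190.0255]), array([211, 177,  65,  27], dtype=int32))
(np.int32(570), array([267.9614, 217.6632]), array([233, 202,  70,  32], dtype=int32))
(np.int32(779), array([297.9191, 250.8729]), array([260, 231,  75,  40], dtype=int32))
(np.int32(932), array([334.5386, 292.9399]), array([295, 268,  79,  50], dtype=int32))
(np.int32(106), array([284.066 , 318.2075]), array([279, 313,  11,  12], dtype=int32))
[[0.4436 0.2042 0.042 ]
 [0.4067 0.4007 0.042 ]
 [0.6434 0.449  0.042 ]
 [0.6792 0.2453 0.042 ]] [0.5432 0.3248 0.042 ] [0.1999 0.2415 0.2068 0.2392]
[ 0.5386 -0.2545  0.08  ]
[ 0.5531 -0.1555  0.08  ]
[ 0.5635 -0.0566  0.08  ]
[0.5758 0.043  0.08  ]
side [0.5844 0.0314 0.08  ]
side [ 0.5705 -0.0685  0.08  ]
side [ 0.5582 -0.1687  0.08  ]
side [ 0.5441 -0.2697  0.08  ]
side [ 0.4501 -0.2533  0.08  ]
```

```bash
cat >> h.py <<'E'
from scipy.spatial.transform import Rotation as Ro
def rot(o): q=o['tool_rot'];return Ro.from_quat([q[1],q[2],q[3],q[0]]).as_matrix()
def down(yang): # tool pointing down, tool y at world angle yang (rad)
    y=np.array([np.cos(yang),np.sin(yang),0]);z=np.array([0,0,-1.]);return np.c_[np.cross(y,z),y,z]
def delta(o,p,yang):
    R=rot(o);T=down(yang);rv=Ro.from_matrix(R.T@T).as_rotvec(degrees=True)
    print('turn first deg',rv,'then shift mm',T.T@(np.asarray(p)-o['eef_pos'])*1000)
E
python3 - <<'E'
from station import bot
from h import *
S=bot.read_camera('scene');D=bot.read_camera('side')
s=[(276.6,187.5),(253.9,166.3),(232.9,147.4),(214.55,129.3)];e=[(243.9,190),(267.96,217.7),(297.9,250.9),(334.5,292.9)]
P=np.array([tri(S,a,D,b)[0] for a,b in zip(s,e)]);print(P,[tri(S,a,D,b)[1] for a,b in zip(s,e)])
v=P[0]-P[3];a=np.arctan2(v[1],v[0]);print(np.degrees(a),P.mean(0),np.linalg.norm(v))
o=bot.get_obs();delta(o,np.r_[P[0][:2],.2],a)
E
```

```text
[[ 0.5808  0.0383  0.0788]
 [ 0.5672 -0.0622  0.078 ]
 [ 0.5555 -0.1626  0.0768]
 [ 0.5405 -0.2636  0.0767]] [np.float64(0.013920405614823928), np.float64(0.01318483638731363), np.float64(0.012841523922055124), np.float64(0.014435556004923215)]
82.39320993670344 [ 0.561  -0.1125  0.0776] 0.304614770930591
turn first deg [-0.0228 -0.0006 -6.3035] then shift mm [-496.5255 -555.961    31.0652]
```

Call:
jog_arm(
  rows=[
    {"az": -6.3, "fingers": 0},
    {"x": -33, "y": -37, "fingers": 0},
    {"x": -33, "y": -37, "fingers": 0},
    {"x": -33, "y": -37, "fingers": 0},
    {"x": -33, "y": -37, "fingers": 0},
    {"x": -33, "y": -37, "fingers": 0},
    {"x": -33, "y": -37, "fingers": 0},
    {"x": -33, "y": -37, "fingers": 0},
  ],
)

```text
invalid input
```

Call:
jog_arm(
  rows=[
    {"x": -33, "y": -37},
    {"x": -33, "y": -37},
    {"x": -33, "y": -37},
    {"x": -33, "y": -37},
    {"x": -33, "y": -37},
    {"x": -33, "y": -37},
    {"x": -33, "y": -37},
    {"x": -33, "y": -37},
  ],
)

```text
invalid input
```

Run:
```python
from station import bot
from h import *
d=bot.read_camera('wrist');o=bot.get_obs()
cv2.imwrite('pics/w1.png',d['pixels'][...,::-1])
print(o['t'],o['eef_pos'],o['contact_force'],o['gripper_width'],d['vertical_fov'],d['world_from_camera'])
delta(o,[.5808,.0383,.15],np.radians(82.4))
for i,P in enumerate([[.5808,.0383,.094],[.5672,-.0622,.094],[.5555,-.1626,.094]]): print(proj(d,P))
```

```text
0.4 [0.1623 0.6551 0.2312] [-0.166   0.3266  0.068 ] 0.99733576708325 67.94184914382532 [[ 0.2408  0.9347  0.2615  0.0966]
 [ 0.9706 -0.2321 -0.0642  0.672 ]
 [ 0.0007  0.2693 -0.9631  0.374 ]
 [ 0.      0.      0.      1.    ]]
turn first deg [-0.0131  0.0002 -6.3105] then shift mm [-496.4321 -556.0744   81.1731]
[-72.6988 536.2166]
[-135.864   540.8402]
[-197.347   546.1416]
```

View pics/w1.png

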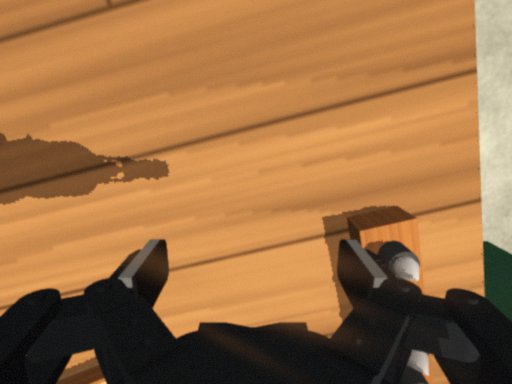

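The arm did not move, since both calls were refused. The wrist view shows only bench and the open fingers. I'll retry with all fields filled in.

Call:
jog_arm(
  force=40,
  rows=[
    {"fingers": 0, "x": 0, "y": 0, "z": 0, "ax": 0, "ay": 0, "az": -6.3},
    {"fingers": 0, "x": -33, "y": -37, "z": 0, "ax": 0, "ay": 0, "az": 0},
    {"fingers": 0, "x": -33, "y": -37, "z": 0, "ax": 0, "ay": 0, "az": 0},
    {"fingers": 0, "x": -33, "y": -37, "z": 0, "ax": 0, "ay": 0, "az": 0},
    {"fingers": 0, "x": -33, "y": -37, "z": 0, "ax": 0, "ay": 0, "az": 0},
    {"fingers": 0, "x": -33, "y": -37, "z": 0, "ax": 0, "ay": 0, "az": 0},
    {"fingers": 0, "x": -33, "y": -37, "z": 0, "ax": 0, "ay": 0, "az": 0},
    {"fingers": 0, "x": -33, "y": -37, "z": 0, "ax": 0, "ay": 0, "az": 0},
  ],
)

```text
t: 1.2
eef_pos: [0.3578, 0.3662, 0.2316]
tool_rot: [0.0, 0.066, 0.998, 0.0]
contact_force: [0.4, 0.2, 1.2]
gripper_width: 0.001
grasp_force: 0.0
```

Call:
jog_arm(
  rows=[
    {"fingers": 0, "x": -33, "y": -37, "z": 0, "ax": 0, "ay": 0, "az": 0},
    {"fingers": 0, "x": -33, "y": -37, "z": 0, "ax": 0, "ay": 0, "az": 0},
    {"fingers": 0, "x": -33, "y": -37, "z": 0, "ax": 0, "ay": 0, "az": 0},
    {"fingers": 0, "x": -33, "y": -37, "z": 0, "ax": 0, "ay": 0, "az": 0},
    {"fingers": 0, "x": -33, "y": -37, "z": 0, "ax": 0, "ay": 0, "az": 0},
    {"fingers": 0, "x": -33, "y": -37, "z": 0, "ax": 0, "ay": 0, "az": 0},
    {"fingers": 0, "x": -33, "y": -37, "z": 0, "ax": 0, "ay": 0, "az": 0},
    {"fingers": 0, "x": -33, "y": -37, "z": 0, "ax": 0, "ay": 0, "az": 0},
  ],
)

```text
t: 2.0
eef_pos: [0.5804, 0.0379, 0.2316]
tool_rot: [0.0, 0.066, 0.998, 0.0]
contact_force: [0.1, 0.7, -0.7]
gripper_width: -0.003
grasp_force: 0.0
```

Run:
```python
from station import bot
from h import *
d=bot.read_camera('wrist');o=bot.get_obs()
cv2.imwrite('pics/w2.png',d['pixels'][...,::-1])
print(o['t'],o['eef_pos'],o['contact_force'],o['gripper_width'])
delta(o,[.5808,.0383,.15],np.radians(82.4))
for i,P in enumerate([[.5808,.0383,.094],[.5672,-.0622,.094],[.5555,-.1626,.094]]): print(proj(d,P))
```

```text
2.05 [0.5842 0.0283 0.2322] [ 3.4832 -6.8823  1.7718] -0.005321205834966708
turn first deg [-0.2547  0.3114 -0.5506] then shift mm [ 4.6644  9.466  82.1538]
[252.085  184.4071]
[151.8536 184.2889]
[ 52.1889 185.966 ]
```

View pics/w2.png

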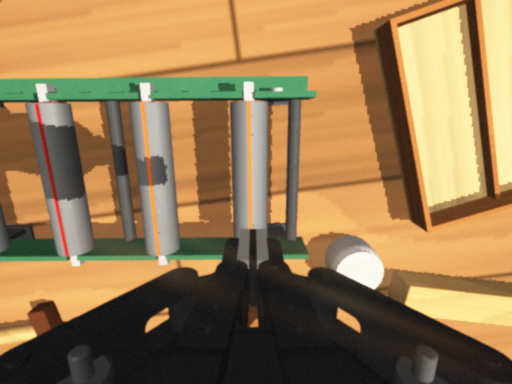

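The wrist view shows the nearest roller at about (250,170), the next at (155,177) and the third at (60,178). Their axle ends are at about (248,90), (145,90)/(163,262) and (42,92)/(77,262). I'll let the arm settle and refine the cross-track centre.

Run:
```python
from station import bot
from h import *
d=bot.read_camera('wrist')
for i in range(3):
    d=bot.read_camera('wrist')
o=bot.get_obs();print(o['t'],o['eef_pos'],o['contact_force'],o['joint_vel'].max() if hasattr(o['joint_vel'],'max') else o['joint_vel'])
hsv=cv2.cvtColor(d['pixels'],cv2.COLOR_RGB2HSV);H,S,V=[hsv[...,i].astype(int) for i in range(3)]
m=(S<45)&(V>205);m[:60]=0;m[290:]=0;m[:,300:]=0
for b in blobs(m,15):print('axle end',b[0],b[1],b[2],plane(d,b[1],.082))
g=(H>45)&(H<95)&(S>80)&(V>40)
for b in blobs(g,200):
    print('green',b)
for c in (100,200,280):
    rr=np.nonzero(g[:280,c])[0];k=np.split(rr,np.nonzero(np.diff(rr)>3)[0]+1);print(c,[(x[0],x[-1],plane(d,(c,x[0]),.086)[:2],plane(d,(c,x[-1]),.086)[:2]) for x in k if len(x)>2])
```

```text
2.25 [0.5791 0.04   0.2311] [-0.604   1.1609 -0.109 ] 0.010763365956456146
axle end 162 [247.5123  90.9877] [243  83  10  18] [0.4902 0.0465 0.082 ]
axle end 153 [41.2614 93.4444] [36 85 12 18] [ 0.4653 -0.1517  0.082 ]
axle end 161 [144.4472  92.2919] [140  84  11  18] [ 0.4778 -0.0525  0.082 ]
axle end 27 [277.8519  89.6296] [274  88   8   4] [0.4929 0.0756 0.082 ]
axle end 71 [ 74.6197 261.9577] [ 71 257  10  10] [ 0.6453 -0.1745  0.082 ]
axle end 68 [162.5147 261.2353] [159 256   9  10] [ 0.658  -0.0751  0.082 ]
green (np.int32(6087), array([156.4178,  89.4431]), array([  0,  77, 316,  27], dtype=int32))
green (np.int32(1095), array([ 30.989 , 251.9662]), array([  0, 240,  69,  23], dtype=int32))
green (np.int32(558), array([194.7563, 253.448 ]), array([167, 241,  56,  20], dtype=int32))
green (np.int32(410), array([112.278 , 257.6537]), array([ 78, 249,  78,  13], dtype=int32))
100 [(np.int64(80), np.int64(101), array([ 0.4619, -0.09  ]), array([ 0.4802, -0.0953])), (np.int64(249), np.int64(260), array([ 0.6318, -0.1388]), array([ 0.645 , -0.1426]))]
200 [(np.int64(78), np.int64(100), array([0.473 , 0.0038]), array([0.4924, 0.0001])), (np.int64(250), np.int64(259), array([ 0.6481, -0.0292]), array([ 0.659 , -0.0312]))]
280 [(np.int64(77), np.int64(87), array([0.4824, 0.0785]), array([0.4912, 0.0776])), (np.int64(93), np.int64(100), array([0.4965, 0.077 ]), array([0.5028, 0.0763]))]
```

Run:
```python
from station import bot
from h import *
a=np.radians(82.8);y=np.array([np.cos(a),np.sin(a)])
delta(bot.get_obs(),np.r_[np.array([.5785,.0353])-.010*y,.1],a)
```

```text
turn first deg [ 0.0243 -0.0364 -0.4234] then shift mm [  0.0201 -14.754  131.0918]
```

Call:
jog_arm(
  rows=[
    {"fingers": 0, "x": 0, "y": -15, "z": 30, "ax": 0, "ay": 0, "az": -0.4},
    {"fingers": 0, "x": 0, "y": 0, "z": 30, "ax": 0, "ay": 0, "az": 0},
    {"fingers": 0, "x": 0, "y": 0, "z": 30, "ax": 0, "ay": 0, "az": 0},
    {"fingers": 0, "x": 0, "y": 0, "z": 20, "ax": 0, "ay": 0, "az": 0},
    {"fingers": 0, "x": 0, "y": 0, "z": 12, "ax": 0, "ay": 0, "az": 0},
    {"fingers": 0, "x": 0, "y": 0, "z": 6, "ax": 0, "ay": 0, "az": 0},
    {"fingers": 0, "x": 0, "y": 0, "z": 2, "ax": 0, "ay": 0, "az": 0},
    {"fingers": 0, "x": 0, "y": 0, "z": 0, "ax": 0, "ay": 0, "az": 0},
  ],
)

```text
t: 3.05
eef_pos: [0.5779, 0.0251, 0.102]
tool_rot: [0.001, 0.063, 0.998, 0.0]
contact_force: [-0.5, -0.3, 0.6]
gripper_width: 0.0
grasp_force: 0.0
```

Call:
jog_arm(
  rows=[
    {"fingers": 0, "x": 0, "y": 0, "z": 2, "ax": 0, "ay": 0, "az": 0},
    {"fingers": 0, "x": 0, "y": 0, "z": 2, "ax": 0, "ay": 0, "az": 0},
    {"fingers": 0, "x": 0, "y": 0, "z": 1, "ax": 0, "ay": 0, "az": 0},
    {"fingers": 0, "x": 0, "y": 0, "z": 1, "ax": 0, "ay": 0, "az": 0},
    {"fingers": 0, "x": 0, "y": 0, "z": 1, "ax": 0, "ay": 0, "az": 0},
    {"fingers": 0, "x": 0, "y": 0, "z": 1, "ax": 0, "ay": 0, "az": 0},
    {"fingers": 0, "x": 0, "y": 0, "z": 0, "ax": 0, "ay": 0, "az": 0},
    {"fingers": 0, "x": 0, "y": 0, "z": 0, "ax": 0, "ay": 0, "az": 0},
  ],
)

```text
t: 3.85
eef_pos: [0.5775, 0.0246, 0.0935]
tool_rot: [0.0, 0.063, 0.998, 0.0]
contact_force: [-0.8, -0.7, 3.3]
gripper_width: 0.001
grasp_force: 1.8
```

Call:
jog_arm(
  rows=[
    {"fingers": 0, "x": 0, "y": 0, "z": 0.5, "ax": 0, "ay": 0, "az": 0},
    {"fingers": 0, "x": 0, "y": 0, "z": 0.5, "ax": 0, "ay": 0, "az": 0},
    {"fingers": 0, "x": 0, "y": 0, "z": 0, "ax": 0, "ay": 0, "az": 0},
    {"fingers": 0, "x": 0, "y": 0, "z": 0, "ax": 0, "ay": 0, "az": 0},
    {"fingers": 0, "x": 0, "y": 0, "z": 0, "ax": 0, "ay": 0, "az": 0},
    {"fingers": 0, "x": 0, "y": 0, "z": 0, "ax": 0, "ay": 0, "az": 0},
    {"fingers": 0, "x": 0, "y": 0, "z": 0, "ax": 0, "ay": 0, "az": 0},
    {"fingers": 0, "x": 0, "y": 0, "z": 0, "ax": 0, "ay": 0, "az": 0},
  ],
)

```text
t: 4.65
eef_pos: [0.5776, 0.0244, 0.0932]
tool_rot: [0.0, 0.063, 0.998, 0.0]
contact_force: [-2.6, -1.1, 11.1]
gripper_width: -0.0
grasp_force: 5.1
```

Call:
jog_arm(
  rows=[
    {"fingers": 0, "x": 0, "y": 2, "z": 0, "ax": 0, "ay": 0, "az": 0},
    {"fingers": 0, "x": 0, "y": 2.5, "z": 0, "ax": 0, "ay": 0, "az": 0},
    {"fingers": 0, "x": 0, "y": 2.5, "z": 0, "ax": 0, "ay": 0, "az": 0},
    {"fingers": 0, "x": 0, "y": 2.5, "z": 0, "ax": 0, "ay": 0, "az": 0},
    {"fingers": 0, "x": 0, "y": 2.5, "z": 0, "ax": 0, "ay": 0, "az": 0},
    {"fingers": 0, "x": 0, "y": 2.5, "z": 0, "ax": 0, "ay": 0, "az": 0},
    {"fingers": 0, "x": 0, "y": 2.5, "z": 0, "ax": 0, "ay": 0, "az": 0},
    {"fingers": 0, "x": 0, "y": 2.5, "z": 0, "ax": 0, "ay": 0, "az": 0},
  ],
)

```text
t: 5.45
eef_pos: [0.5799, 0.0419, 0.0937]
tool_rot: [0.0, 0.064, 0.998, -0.001]
contact_force: [-4.8, -3.9, 14.2]
gripper_width: -0.001
grasp_force: 7.4
```

Call:
jog_arm(
  rows=[
    {"fingers": 0, "x": 0, "y": 0, "z": -15, "ax": 0, "ay": 0, "az": 0},
    {"fingers": 0, "x": 0, "y": -30, "z": 0, "ax": 0, "ay": 0, "az": 0},
    {"fingers": 0, "x": 0, "y": -35, "z": 0, "ax": 0, "ay": 0, "az": 0},
    {"fingers": 0, "x": 0, "y": -30, "z": 0, "ax": 0, "ay": 0, "az": 0},
    {"fingers": 0, "x": 0, "y": -17, "z": 0, "ax": 0, "ay": 0, "az": 0},
    {"fingers": 0, "x": 0, "y": -7, "z": 5, "ax": 0, "ay": 0, "az": 0},
    {"fingers": 0, "x": 0, "y": 0, "z": 5, "ax": 0, "ay": 0, "az": 0},
    {"fingers": 0, "x": 0, "y": 0, "z": 0, "ax": 0, "ay": 0, "az": 0},
  ],
)

```text
t: 6.25
eef_pos: [0.5646, -0.0725, 0.0963]
tool_rot: [-0.001, 0.062, 0.998, 0.0]
contact_force: [-0.6, 0.2, 0.3]
gripper_width: 0.001
grasp_force: 0.0
```

Run:
```python
from station import bot
from h import *
I=[]
for n in ('scene','scene','side'):
    d=bot.read_camera(n);x=d['pixels'][...,::-1];x=x[105:235,170:320] if n=='scene' else x[165:355,185:405];I.append(cv2.resize(x,(390,330),interpolation=cv2.INTER_CUBIC))
cv2.imwrite('pics/a.png',np.hstack(I[1:]));o=bot.get_obs();print(o['t'],o['eef_pos'],o['contact_force'])
a=np.radians(82.8);y=np.array([np.cos(a),np.sin(a)]);delta(o,np.r_[np.array([.566,-.0637])-.010*y,.0921],a)
```

```text
6.4 [ 0.5652 -0.0725  0.0971] [-0.0316  0.8011 -0.472 ]
turn first deg [ 0.0306 -0.0181  0.1093] then shift mm [ 0.2701 -1.1733  4.9974]
```

View pics/a.png

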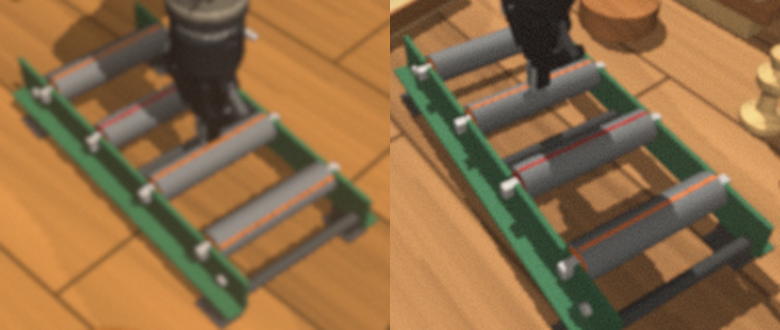

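In the scene half, the roller 4 seam sits at about (270,212), towards the lower side, so it turned roughly 1 rad and stayed there. The roller 3 seam is still near its crest at about (210,155). Now I'll rub roller 3.

Call:
jog_arm(
  rows=[
    {"fingers": 0, "x": 0, "y": -1, "z": 2, "ax": 0, "ay": 0, "az": 0},
    {"fingers": 0, "x": 0, "y": 0, "z": 1.5, "ax": 0, "ay": 0, "az": 0},
    {"fingers": 0, "x": 0, "y": 0, "z": 1, "ax": 0, "ay": 0, "az": 0},
    {"fingers": 0, "x": 0, "y": 0, "z": 0.5, "ax": 0, "ay": 0, "az": 0},
    {"fingers": 0, "x": 0, "y": 2, "z": 0, "ax": 0, "ay": 0, "az": 0},
    {"fingers": 0, "x": 0, "y": 2.5, "z": 0, "ax": 0, "ay": 0, "az": 0},
    {"fingers": 0, "x": 0, "y": 2.5, "z": 0, "ax": 0, "ay": 0, "az": 0},
    {"fingers": 0, "x": 0, "y": 2.5, "z": 0, "ax": 0, "ay": 0, "az": 0},
  ],
)

```text
t: 7.2
eef_pos: [0.5662, -0.0659, 0.0938]
tool_rot: [0.0, 0.063, 0.998, 0.0]
contact_force: [-4.8, 0.0, 14.6]
gripper_width: -0.002
grasp_force: 7.4
```

Call:
jog_arm(
  rows=[
    {"fingers": 0, "x": 0, "y": 2.5, "z": 0, "ax": 0, "ay": 0, "az": 0},
    {"fingers": 0, "x": 0, "y": 2.5, "z": 0, "ax": 0, "ay": 0, "az": 0},
    {"fingers": 0, "x": 0, "y": 2.5, "z": 0, "ax": 0, "ay": 0, "az": 0},
    {"fingers": 0, "x": 0, "y": 2, "z": -15, "ax": 0, "ay": 0, "az": 0},
    {"fingers": 0, "x": 0, "y": -30, "z": 0, "ax": 0, "ay": 0, "az": 0},
    {"fingers": 0, "x": 0, "y": -35, "z": 0, "ax": 0, "ay": 0, "az": 0},
    {"fingers": 0, "x": 0, "y": -30, "z": 0, "ax": 0, "ay": 0, "az": 0},
    {"fingers": 0, "x": 0, "y": -15, "z": 0, "ax": 0, "ay": 0, "az": 0},
  ],
)

```text
t: 8.0
eef_pos: [0.5528, -0.1686, 0.1081]
tool_rot: [0.0, 0.065, 0.998, -0.001]
contact_force: [1.0, 0.2, -0.2]
gripper_width: -0.001
grasp_force: 0.0
```

Run:
```python
from station import bot
from h import *
I=[]
for n in ('scene','scene','scene','side'):
    d=bot.read_camera(n);x=d['pixels'][...,::-1];x=x[105:235,170:320] if n=='scene' else x[165:355,185:405];I.append(cv2.resize(x,(390,300),interpolation=cv2.INTER_CUBIC))
cv2.imwrite('pics/b.png',np.vstack([np.hstack(I[:2]),np.hstack(I[2:])]));o=bot.get_obs();print(o['t'],o['eef_pos'],o['contact_force'])
a=np.radians(82.8);y=np.array([np.cos(a),np.sin(a)]);delta(o,np.r_[np.array([.5536,-.1629])-.010*y,.0921],a)
```

```text
8.2 [ 0.5538 -0.1639  0.1073] [ 0.412  -0.0524  0.1791]
turn first deg [ 0.0618 -0.0001  0.0295] then shift mm [ 0.2885 -9.0553 15.2286]
```

View pics/b.png

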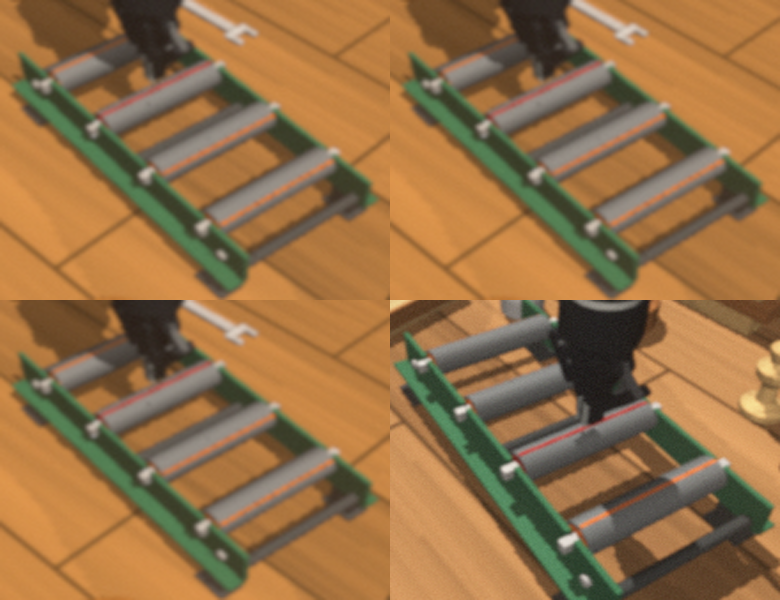

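Rollers 3 and 4 both show their seams low on the front side at about (215,140) and (275,190), so both have turned. The lateral force was about 0 N on roller 3 and about 4 N on roller 4. Next is roller 2.

Call:
jog_arm(
  rows=[
    {"fingers": 0, "x": 0, "y": -9, "z": 5, "ax": 0, "ay": 0, "az": 0},
    {"fingers": 0, "x": 0, "y": 0, "z": 5, "ax": 0, "ay": 0, "az": 0},
    {"fingers": 0, "x": 0, "y": 0, "z": 2, "ax": 0, "ay": 0, "az": 0},
    {"fingers": 0, "x": 0, "y": 0, "z": 1.5, "ax": 0, "ay": 0, "az": 0},
    {"fingers": 0, "x": 0, "y": 0, "z": 1, "ax": 0, "ay": 0, "az": 0},
    {"fingers": 0, "x": 0, "y": 0, "z": 0.6, "ax": 0, "ay": 0, "az": 0},
    {"fingers": 0, "x": 0, "y": 2, "z": 0, "ax": 0, "ay": 0, "az": 0},
    {"fingers": 0, "x": 0, "y": 2.5, "z": 0, "ax": 0, "ay": 0, "az": 0},
  ],
)

```text
t: 9.0
eef_pos: [0.5524, -0.1713, 0.0934]
tool_rot: [-0.0, 0.064, 0.998, -0.001]
contact_force: [-5.6, -1.9, 15.4]
gripper_width: 0.001
grasp_force: 7.8
```

Call:
jog_arm(
  rows=[
    {"fingers": 0, "x": 0, "y": 2.5, "z": 0, "ax": 0, "ay": 0, "az": 0},
    {"fingers": 0, "x": 0, "y": 2.5, "z": 0, "ax": 0, "ay": 0, "az": 0},
    {"fingers": 0, "x": 0, "y": 2.5, "z": 0, "ax": 0, "ay": 0, "az": 0},
    {"fingers": 0, "x": 0, "y": 2.5, "z": 0, "ax": 0, "ay": 0, "az": 0},
    {"fingers": 0, "x": 0, "y": 2.5, "z": 0, "ax": 0, "ay": 0, "az": 0},
    {"fingers": 0, "x": 0, "y": 2.5, "z": 0, "ax": 0, "ay": 0, "az": 0},
    {"fingers": 0, "x": 0, "y": 1, "z": 0, "ax": 0, "ay": 0, "az": 0},
    {"fingers": 0, "x": 0, "y": 0, "z": 0, "ax": 0, "ay": 0, "az": 0},
  ],
)

```text
t: 9.8
eef_pos: [0.5548, -0.1525, 0.0929]
tool_rot: [-0.0, 0.062, 0.998, 0.001]
contact_force: [-3.6, 3.1, 8.3]
gripper_width: -0.0
grasp_force: 4.6
```

Call:
jog_arm(
  rows=[
    {"fingers": 0, "x": 0, "y": 0, "z": -15, "ax": 0, "ay": 0, "az": 0},
    {"fingers": 0, "x": 0, "y": -30, "z": 0, "ax": 0, "ay": 0, "az": 0},
    {"fingers": 0, "x": 0, "y": -35, "z": 0, "ax": 0, "ay": 0, "az": 0},
    {"fingers": 0, "x": 0, "y": -30, "z": 0, "ax": 0, "ay": 0, "az": 0},
    {"fingers": 0, "x": 0, "y": -15, "z": 0, "ax": 0, "ay": 0, "az": 0},
    {"fingers": 0, "x": 0, "y": -8, "z": 0, "ax": 0, "ay": 0, "az": 0},
    {"fingers": 0, "x": 0, "y": 0, "z": 5, "ax": 0, "ay": 0, "az": 0},
    {"fingers": 0, "x": 0, "y": 0, "z": 0, "ax": 0, "ay": 0, "az": 0},
  ],
)

```text
t: 10.6
eef_pos: [0.5401, -0.2689, 0.1013]
tool_rot: [-0.001, 0.062, 0.998, 0.001]
contact_force: [0.9, 0.7, -0.5]
gripper_width: 0.002
grasp_force: 0.0
```

Run:
```python
from station import bot
from h import *
for i in range(2): d=bot.read_camera('scene')
cv2.imwrite('pics/s3.png',d['pixels'][...,::-1])
o=bot.get_obs();print(o['t'],o['eef_pos'],o['contact_force'])
a=np.radians(82.8);y=np.array([np.cos(a),np.sin(a)]);delta(o,np.r_[np.array([.5411,-.2621])-.010*y,.0921],a)
```

```text
10.7 [ 0.5403 -0.269   0.1017] [-0.5053  0.4     0.0898]
turn first deg [ 0.0663 -0.0486  0.1243] then shift mm [ 0.1134 -3.0992  9.6325]
```

Call:
jog_arm(
  rows=[
    {"fingers": 0, "x": 0, "y": -3, "z": 2, "ax": 0, "ay": 0, "az": 0},
    {"fingers": 0, "x": 0, "y": 0, "z": 2.5, "ax": 0, "ay": 0, "az": 0},
    {"fingers": 0, "x": 0, "y": 0, "z": 2, "ax": 0, "ay": 0, "az": 0},
    {"fingers": 0, "x": 0, "y": 0, "z": 1.5, "ax": 0, "ay": 0, "az": 0},
    {"fingers": 0, "x": 0, "y": 0, "z": 1, "ax": 0, "ay": 0, "az": 0},
    {"fingers": 0, "x": 0, "y": 0, "z": 0.5, "ax": 0, "ay": 0, "az": 0},
    {"fingers": 0, "x": 0, "y": 2, "z": 0, "ax": 0, "ay": 0, "az": 0},
    {"fingers": 0, "x": 0, "y": 2.5, "z": 0, "ax": 0, "ay": 0, "az": 0},
  ],
)

```text
t: 11.5
eef_pos: [0.54, -0.2707, 0.0936]
tool_rot: [0.0, 0.064, 0.998, -0.001]
contact_force: [-2.9, -0.8, 9.8]
gripper_width: 0.002
grasp_force: 5.3
```

Call:
jog_arm(
  rows=[
    {"fingers": 0, "x": 0, "y": 2.5, "z": 0, "ax": 0, "ay": 0, "az": 0},
    {"fingers": 0, "x": 0, "y": 2.5, "z": 0, "ax": 0, "ay": 0, "az": 0},
    {"fingers": 0, "x": 0, "y": 2.5, "z": 0, "ax": 0, "ay": 0, "az": 0},
    {"fingers": 0, "x": 0, "y": 2.5, "z": 0, "ax": 0, "ay": 0, "az": 0},
    {"fingers": 0, "x": 0, "y": 2.5, "z": 0, "ax": 0, "ay": 0, "az": 0},
    {"fingers": 0, "x": 0, "y": 2.5, "z": 0, "ax": 0, "ay": 0, "az": 0},
    {"fingers": 0, "x": 0, "y": 1, "z": 0, "ax": 0, "ay": 0, "az": 0},
    {"fingers": 0, "x": 0, "y": 0, "z": 0, "ax": 0, "ay": 0, "az": 0},
  ],
)

```text
t: 12.3
eef_pos: [0.5423, -0.2527, 0.0933]
tool_rot: [0.0, 0.063, 0.998, 0.001]
contact_force: [-3.0, 2.2, 7.3]
gripper_width: 0.001
grasp_force: 3.7
```

Call:
jog_arm(
  rows=[
    {"fingers": 0, "x": 0, "y": 0, "z": -20, "ax": 0, "ay": 0, "az": 0},
    {"fingers": 0, "x": 0, "y": 0, "z": -30, "ax": 0, "ay": 0, "az": 0},
    {"fingers": 0, "x": 0, "y": 45, "z": -30, "ax": 0, "ay": 0, "az": 0},
    {"fingers": 0, "x": 0, "y": 45, "z": -25, "ax": 0, "ay": 0, "az": 0},
    {"fingers": 70, "x": 0, "y": 30, "z": -10, "ax": 0, "ay": 0, "az": 0},
    {"fingers": 70, "x": 0, "y": 15, "z": 0, "ax": 0, "ay": 0, "az": 0},
    {"fingers": 70, "x": 0, "y": 5, "z": 0, "ax": 0, "ay": 0, "az": 0},
    {"fingers": 70, "x": 0, "y": 0, "z": 0, "ax": 0, "ay": 0, "az": 0},
  ],
)

```text
t: 13.1
eef_pos: [0.5584, -0.1198, 0.2036]
tool_rot: [-0.001, 0.063, 0.998, -0.0]
contact_force: [-0.6, -0.9, 0.7]
gripper_width: 0.679
grasp_force: 0.0
```

Run:
```python
from station import bot
from h import *
d=bot.read_camera('wrist')
d=bot.read_camera('wrist');x=d['pixels'][...,::-1].copy()
s=bot.read_camera('scene');y=s['pixels'][...,::-1]
cv2.imwrite('pics/d.png',np.hstack([cv2.resize(x,(400,300)),cv2.resize(y[105:235,170:320],(390,300),interpolation=cv2.INTER_CUBIC)]))
o=bot.get_obs();print(o['t'],o['eef_pos'],o['contact_force'])
P=np.array([[.5411,-.2621],[.5536,-.1629],[.566,-.0637],[.5785,.0353]])
xt=np.array([.9921,-.1253]);yt=np.array([.1253,.9921])
# seam: reddish/orange hue relative to sleeve, sampled across each tube
for nm,c in (('wrist',d),('scene',s)):
  hsv=cv2.cvtColor(c['pixels'],cv2.COLOR_RGB2HSV).astype(int)
  for i,p in enumerate(P):
    best=[]
    for u in np.arange(-.06,.061,.01):
      r=[]
      for a in np.radians(np.arange(-100,101,3)):
        q=proj(c,np.r_[p+xt*u+yt*.019*np.sin(a),.075+.019*np.cos(a)]).round().astype(int)
        r.append(hsv[q[1],q[0],1] if 0<=q[0]<512 and 0<=q[1]<384 and (hsv[q[1],q[0],0]<14 or hsv[q[1],q[0],0]>170) else 0)
      if max(r)>80:best.append(-100+3*int(np.argmax(r)))
    print(nm,i+1,best)
```

```text
13.25 [ 0.5584 -0.1215  0.2039] [-0.235  -0.5168  0.128 ]
wrist 1 [71, 68, 71, 65, 65, 65, 65, 71, 71, 68, 68, 68, 68]
wrist 2 [62, 65, 62, 62, 65, 62, 62, 65, 62, 62, 59, 65, 62]
wrist 3 [62, 68, 71, 68, 65, 83, 74, 83, 62, 59, 77, 95, -91]
wrist 4 [44, 44, 44, 44, 44, 53, 50, 47, 44, 53, 50, 44, 53]
scene 1 [59, 59, 59, 53, 59, 56, 53, 59, 56, 62, 59, 56, 62]
scene 2 [50, 56, 53, 59, 59, 59, 53, 59, 53, 59, 62, 56, 53]
scene 3 [50, 47, 44, 47, 50, 44, 50, 44, 47, 50, 47, 47, 50]
scene 4 [41, 41, 35, 38, 41, 44, 44, 38, 44, 41, 44, 44, 47]
```

View pics/d.png

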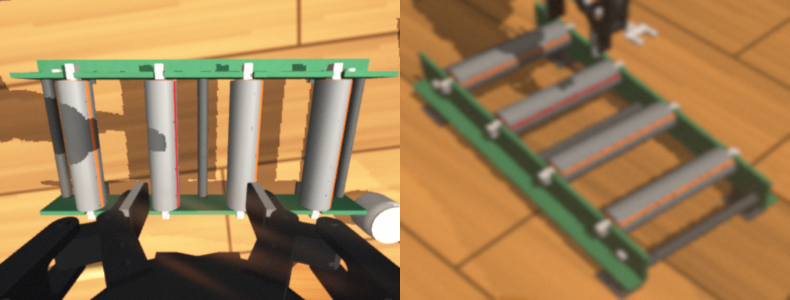

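All four seams have moved on by about 40–70°, so every roller has turned. Roller 4 is the suspect because it alone gave a resisting force. I'll confirm with a second rub there, reading the force mid-stroke at the crest.

Call:
jog_arm(
  rows=[
    {"fingers": 0, "x": 0, "y": 30, "z": 0, "ax": 0, "ay": 0, "az": 0},
    {"fingers": 0, "x": 0, "y": 40, "z": 10, "ax": 0, "ay": 0, "az": 0},
    {"fingers": 0, "x": 0, "y": 40, "z": 20, "ax": 0, "ay": 0, "az": 0},
    {"fingers": 0, "x": 0, "y": 25, "z": 25, "ax": 0, "ay": 0, "az": 0},
    {"fingers": 0, "x": 0, "y": 11, "z": 25, "ax": 0, "ay": 0, "az": 0},
    {"fingers": 0, "x": 0, "y": 4, "z": 15, "ax": 0, "ay": 0, "az": 0},
    {"fingers": 0, "x": 0, "y": 0, "z": 9, "ax": 0, "ay": 0, "az": 0},
    {"fingers": 0, "x": 0, "y": 0, "z": 3, "ax": 0, "ay": 0, "az": 0},
  ],
)

```text
t: 14.05
eef_pos: [0.5777, 0.0274, 0.097]
tool_rot: [-0.001, 0.064, 0.998, -0.001]
contact_force: [0.3, 0.7, 0.5]
gripper_width: 0.002
grasp_force: 0.0
```

Call:
jog_arm(
  rows=[
    {"fingers": 0, "x": 0, "y": 0, "z": 2, "ax": 0, "ay": 0, "az": 0},
    {"fingers": 0, "x": 0, "y": 0, "z": 1.5, "ax": 0, "ay": 0, "az": 0},
    {"fingers": 0, "x": 0, "y": 0, "z": 1, "ax": 0, "ay": 0, "az": 0},
    {"fingers": 0, "x": 0, "y": 0, "z": 0.3, "ax": 0, "ay": 0, "az": 0},
    {"fingers": 0, "x": 0, "y": 2, "z": 0, "ax": 0, "ay": 0, "az": 0},
    {"fingers": 0, "x": 0, "y": 2.5, "z": 0, "ax": 0, "ay": 0, "az": 0},
    {"fingers": 0, "x": 0, "y": 2.5, "z": 0, "ax": 0, "ay": 0, "az": 0},
    {"fingers": 0, "x": 0, "y": 2.5, "z": 0, "ax": 0, "ay": 0, "az": 0},
  ],
)

```text
t: 14.85
eef_pos: [0.5796, 0.0365, 0.0941]
tool_rot: [0.001, 0.064, 0.998, -0.001]
contact_force: [-2.3, -5.1, 6.5]
gripper_width: -0.0
grasp_force: 3.5
```

Call:
jog_arm(
  rows=[
    {"fingers": 0, "x": 0, "y": 2.5, "z": 0, "ax": 0, "ay": 0, "az": 0},
    {"fingers": 0, "x": 0, "y": 2.5, "z": 0, "ax": 0, "ay": 0, "az": 0},
    {"fingers": 0, "x": 0, "y": 2.5, "z": 0, "ax": 0, "ay": 0, "az": 0},
    {"fingers": 0, "x": 0, "y": 1, "z": 0, "ax": 0, "ay": 0, "az": 0},
    {"fingers": 0, "x": 0, "y": 0, "z": 0, "ax": 0, "ay": 0, "az": 0},
    {"fingers": 0, "x": 0, "y": 0, "z": 0, "ax": 0, "ay": 0, "az": 0},
    {"fingers": 0, "x": 0, "y": 0, "z": 0, "ax": 0, "ay": 0, "az": 0},
    {"fingers": 0, "x": 0, "y": 0, "z": 0, "ax": 0, "ay": 0, "az": 0},
  ],
)

```text
t: 15.65
eef_pos: [0.5802, 0.0475, 0.0929]
tool_rot: [-0.0, 0.063, 0.998, 0.0]
contact_force: [-1.0, 0.6, -0.6]
gripper_width: -0.001
grasp_force: 0.4
```

The lateral force was 5.1 N mid-stroke at only 6.5 N press, so roller 4 binds. I'll lift, open the gripper and centre over it.

Call:
jog_arm(
  rows=[
    {"fingers": 0, "x": 0, "y": 0, "z": -20, "ax": 0, "ay": 0, "az": 0},
    {"fingers": 0, "x": 0, "y": -3, "z": -30, "ax": 0, "ay": 0, "az": 0},
    {"fingers": 72, "x": 0, "y": -6, "z": -20, "ax": 0, "ay": 0, "az": 0},
    {"fingers": 72, "x": 0, "y": -3, "z": -8, "ax": 0, "ay": 0, "az": 0},
    {"fingers": 72, "x": 0, "y": 0, "z": 0, "ax": 0, "ay": 0, "az": 0},
    {"fingers": 72, "x": 0, "y": 0, "z": 0, "ax": 0, "ay": 0, "az": 0},
    {"fingers": 72, "x": 0, "y": 0, "z": 0, "ax": 0, "ay": 0, "az": 0},
    {"fingers": 72, "x": 0, "y": 0, "z": 0, "ax": 0, "ay": 0, "az": 0},
  ],
)

```text
t: 16.45
eef_pos: [0.5781, 0.0356, 0.1698]
tool_rot: [-0.001, 0.063, 0.998, -0.0]
contact_force: [-0.2, 0.0, -0.3]
gripper_width: 0.84
grasp_force: 0.0
```

Run:
```python
from station import bot
from h import *
d=bot.read_camera('wrist');o=bot.get_obs();print(o['t'],o['eef_pos'])
cv2.imwrite('pics/w5.png',d['pixels'][...,::-1])
hsv=cv2.cvtColor(d['pixels'],cv2.COLOR_RGB2HSV);H,S,V=[hsv[...,i].astype(int) for i in range(3)]
m=(S<45)&(V>205);m[200:]=0
for b in blobs(m,40):print('axle end',b[0],b[1],b[2],plane(d,b[1],.082), plane(d,b[1],.082)[:2]+.089*np.array([.9921,-.1253]))
print([proj(d,np.r_[np.array([.5785,.0353])+u*np.array([.9921,-.1253]),.082]) for u in (-.098,-.08,0)])
a=np.radians(82.8);delta(o,[.5785,.0353,.054],a)
```

```text
16.5 [0.5783 0.0356 0.17  ]
axle end 264 [119.8258  86.4508] [113  76  15  23] [ 0.4777 -0.0526  0.082 ] [ 0.566  -0.0638]
axle end 260 [251.2308  86.6538] [246  76  12  23] [0.4904 0.0465 0.082 ] [0.5787 0.0354]
axle end 483 [259.1573 144.2319] [256 101   8  96] [0.5342 0.0473 0.082 ] [0.6225 0.0362]
[array([251.1007,  73.6155]), array([251.1356,  98.8171]), array([251.2739, 198.6165])]
turn first deg [-0.0295 -0.0879  0.0108] then shift mm [ -0.2463  -0.2612 115.9588]
```

Call:
jog_arm(
  rows=[
    {"fingers": 72, "x": 0, "y": 0, "z": 25, "ax": 0, "ay": 0, "az": 0},
    {"fingers": 72, "x": 0, "y": 0, "z": 25, "ax": 0, "ay": 0, "az": 0},
    {"fingers": 72, "x": 0, "y": 0, "z": 25, "ax": 0, "ay": 0, "az": 0},
    {"fingers": 72, "x": 0, "y": 0, "z": 20, "ax": 0, "ay": 0, "az": 0},
    {"fingers": 72, "x": 0, "y": 0, "z": 12, "ax": 0, "ay": 0, "az": 0},
    {"fingers": 72, "x": 0, "y": 0, "z": 6, "ax": 0, "ay": 0, "az": 0},
    {"fingers": 72, "x": 0, "y": 0, "z": 2, "ax": 0, "ay": 0, "az": 0},
    {"fingers": 72, "x": 0, "y": 0, "z": 0, "ax": 0, "ay": 0, "az": 0},
  ],
)

```text
t: 17.3
eef_pos: [0.5792, 0.0354, 0.0563]
tool_rot: [0.0, 0.063, 0.998, 0.0]
contact_force: [0.7, 0.6, 0.3]
gripper_width: 0.838
grasp_force: 0.0
```

Call:
jog_arm(
  force=40,
  rows=[
    {"fingers": 45, "x": 0, "y": 0, "z": 0, "ax": 0, "ay": 0, "az": 0},
    {"fingers": 38, "x": 0, "y": 0, "z": 0, "ax": 0, "ay": 0, "az": 0},
    {"fingers": 30, "x": 0, "y": 0, "z": 0, "ax": 0, "ay": 0, "az": 0},
    {"fingers": 20, "x": 0, "y": 0, "z": 0, "ax": 0, "ay": 0, "az": 0},
    {"fingers": 20, "x": 0, "y": 0, "z": 0, "ax": 0, "ay": 0, "az": 0},
    {"fingers": 20, "x": 0, "y": 0, "z": 0, "ax": 0, "ay": 0, "az": 0},
    {"fingers": 20, "x": 0, "y": 0, "z": 0, "ax": 0, "ay": 0, "az": 0},
    {"fingers": 20, "x": 0, "y": 0, "z": 0, "ax": 0, "ay": 0, "az": 0},
  ],
)

```text
t: 18.1
eef_pos: [0.5793, 0.0355, 0.0568]
tool_rot: [0.001, 0.063, 0.998, 0.0]
contact_force: [-1.0, -0.1, 6.3]
gripper_width: 0.435
grasp_force: 39.5
```

Call:
jog_arm(
  rows=[
    {"fingers": 20, "x": 0, "y": 0, "z": -4, "ax": 0, "ay": 0, "az": 0},
    {"fingers": 20, "x": 0, "y": 0, "z": -10, "ax": 0, "ay": 0, "az": 0},
    {"fingers": 20, "x": 0, "y": 0, "z": -15, "ax": 0, "ay": 0, "az": 0},
    {"fingers": 20, "x": 0, "y": 0, "z": -25, "ax": 0, "ay": 0, "az": 0},
    {"fingers": 20, "x": 0, "y": 0, "z": -30, "ax": 0, "ay": 0, "az": 0},
    {"fingers": 20, "x": 0, "y": 0, "z": -25, "ax": 0, "ay": 0, "az": 0},
    {"fingers": 20, "x": 0, "y": 0, "z": -12, "ax": 0, "ay": 0, "az": 0},
    {"fingers": 20, "x": 0, "y": 0, "z": -5, "ax": 0, "ay": 0, "az": 0},
  ],
)

```text
t: 18.9
eef_pos: [0.5794, 0.0354, 0.1837]
tool_rot: [0.001, 0.063, 0.998, 0.0]
contact_force: [0.3, -0.4, -3.9]
gripper_width: 0.431
grasp_force: 40.6
```

Run:
```python
from station import bot
from h import *
d=bot.read_camera('wrist');o=bot.get_obs();print(o['t'],o['eef_pos'],o['contact_force'],o['grasp_force'],o['gripper_width'])
cv2.imwrite('pics/w6.png',d['pixels'][...,::-1])
c=np.array([.5432,.3248]);ax=np.radians(10.6)
ty=np.array([-np.sin(ax),np.cos(ax)])
for s in (-1,1): print(s,c+s*.051*ty);delta(o,np.r_[c+s*.051*ty,o['eef_pos'][2]],ax+np.pi/2)
```

```text
18.95 [0.5791 0.0355 0.1832] [ 0.2945  0.9697 -3.4347] 40.62214136123657 0.4308930704687502
-1 [0.5526 0.2747]
turn first deg [  0.026    0.0935 -17.8111] then shift mm [-17.9285 240.0047   0.    ]
1 [0.5338 0.3749]
turn first deg [  0.026    0.0935 -17.8111] then shift mm [-17.9285 342.0047   0.    ]
```

View pics/w6.png

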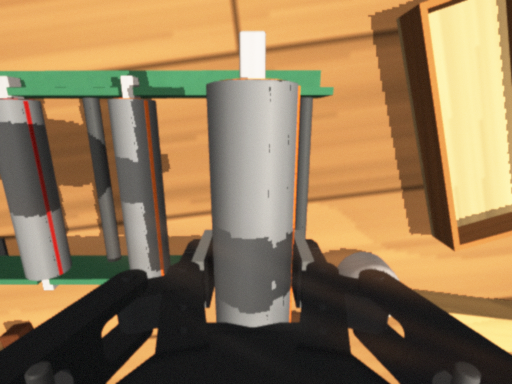

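The roller is held level in the gripper at about (252,200), and the weight reading of 3.4 N agrees. Now I'll carry it to the near bay.

Call:
jog_arm(
  rows=[
    {"fingers": 20, "x": 0, "y": 0, "z": 0, "ax": 0, "ay": 0, "az": -6},
    {"fingers": 20, "x": 0, "y": 0, "z": 0, "ax": 0, "ay": 0, "az": -6},
    {"fingers": 20, "x": 0, "y": 0, "z": 0, "ax": 0, "ay": 0, "az": -5.8},
    {"fingers": 20, "x": -2, "y": 20, "z": 0, "ax": 0, "ay": 0, "az": 0},
    {"fingers": 20, "x": -3, "y": 35, "z": 0, "ax": 0, "ay": 0, "az": 0},
    {"fingers": 20, "x": -3, "y": 45, "z": 0, "ax": 0, "ay": 0, "az": 0},
    {"fingers": 20, "x": -3, "y": 45, "z": 0, "ax": 0, "ay": 0, "az": 0},
    {"fingers": 20, "x": -3, "y": 40, "z": 0, "ax": 0, "ay": 0, "az": 0},
  ],
)

```text
t: 19.75
eef_pos: [0.557, 0.2219, 0.1803]
tool_rot: [-0.001, -0.093, 0.996, -0.0]
contact_force: [0.1, 0.6, -3.8]
gripper_width: 0.426
grasp_force: 40.7
```

Call:
jog_arm(
  rows=[
    {"fingers": 20, "x": -2, "y": 30, "z": 0, "ax": 0, "ay": 0, "az": 0},
    {"fingers": 20, "x": -2, "y": 15, "z": 0, "ax": 0, "ay": 0, "az": 0},
    {"fingers": 20, "x": 0, "y": 8, "z": 5, "ax": 0, "ay": 0, "az": 0},
    {"fingers": 20, "x": 0, "y": 2, "z": 15, "ax": 0, "ay": 0, "az": 0},
    {"fingers": 20, "x": 0, "y": 0, "z": 20, "ax": 0, "ay": 0, "az": 0},
    {"fingers": 20, "x": 0, "y": 0, "z": 15, "ax": 0, "ay": 0, "az": 0},
    {"fingers": 20, "x": 0, "y": 0, "z": 5, "ax": 0, "ay": 0, "az": 0},
    {"fingers": 20, "x": 0, "y": 0, "z": 0, "ax": 0, "ay": 0, "az": 0},
  ],
)

```text
t: 20.55
eef_pos: [0.552, 0.2731, 0.1206]
tool_rot: [-0.001, -0.092, 0.996, -0.001]
contact_force: [0.3, 1.4, -3.7]
gripper_width: 0.433
grasp_force: 40.8
```

Run:
```python
from station import bot
from h import *
d=bot.read_camera('wrist');o=bot.get_obs();print(o['t'],o['eef_pos'],o['contact_force'],o['grasp_force'])
x=d['pixels'][...,::-1].copy()
c=np.array([.5432,.3248]);ax=np.radians(10.6);tx=np.array([np.cos(ax),np.sin(ax)]);ty=np.array([-np.sin(ax),np.cos(ax)])
w=lambda u,v,z:tuple(int(t) for t in proj(d,np.r_[c+u*tx+v*ty,z]).round())
for q in ([(-.125,-.105,.042),(-.125,.105,.042),(.125,.105,.042),(.125,-.105,.042)],):
    cv2.polylines(x,[np.array([w(*p) for p in q])],True,(255,0,0),1)
cv2.line(x,w(-.119,0,.02),w(.119,0,.02),(255,0,0),1)
cv2.imwrite('pics/w7.png',x)
```

```text
20.6 [0.5526 0.2737 0.1216] [ 0.3225 -0.0513 -3.1243] 40.7537966966629
```

View pics/w7.png

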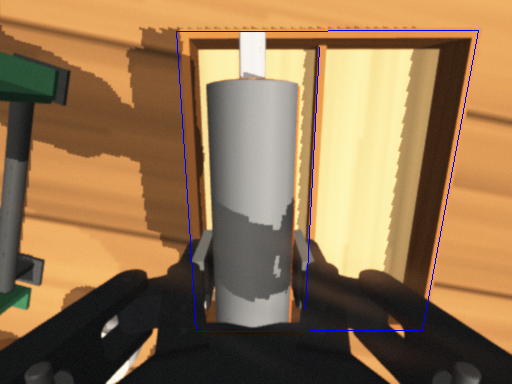

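The tray overlay fits: the top edge is at row 31, the left wall near column 180 and the lath near column 317, all within about 3 px. The roller is over the near bay, so I'll lower it.

Call:
jog_arm(
  rows=[
    {"fingers": 20, "x": 0, "y": 2, "z": 15, "ax": 0, "ay": 0, "az": 0},
    {"fingers": 20, "x": 0, "y": 0, "z": 25, "ax": 0, "ay": 0, "az": 0},
    {"fingers": 20, "x": 0, "y": 0, "z": 25, "ax": 0, "ay": 0, "az": 0},
    {"fingers": 20, "x": 0, "y": 0, "z": 18, "ax": 0, "ay": 0, "az": 0},
    {"fingers": 20, "x": 0, "y": 0, "z": 10, "ax": 0, "ay": 0, "az": 0},
    {"fingers": 20, "x": 0, "y": 0, "z": 5, "ax": 0, "ay": 0, "az": 0},
    {"fingers": 20, "x": 0, "y": 0, "z": 3, "ax": 0, "ay": 0, "az": 0},
    {"fingers": 20, "x": 0, "y": 0, "z": 0, "ax": 0, "ay": 0, "az": 0},
  ],
)

```text
t: 21.4
eef_pos: [0.5524, 0.2769, 0.0213]
tool_rot: [0.0, -0.092, 0.996, 0.0]
contact_force: [0.1, 0.5, -2.9]
gripper_width: 0.429
grasp_force: 40.8
```

Call:
jog_arm(
  rows=[
    {"fingers": 20, "x": 0, "y": 0, "z": 3, "ax": 0, "ay": 0, "az": 0},
    {"fingers": 20, "x": 0, "y": 0, "z": 3, "ax": 0, "ay": 0, "az": 0},
    {"fingers": 20, "x": 0, "y": 0, "z": 2, "ax": 0, "ay": 0, "az": 0},
    {"fingers": 20, "x": 0, "y": 0, "z": 2, "ax": 0, "ay": 0, "az": 0},
    {"fingers": 20, "x": 0, "y": 0, "z": 1, "ax": 0, "ay": 0, "az": 0},
    {"fingers": 20, "x": 0, "y": 0, "z": 1, "ax": 0, "ay": 0, "az": 0},
    {"fingers": 20, "x": 0, "y": 0, "z": 0, "ax": 0, "ay": 0, "az": 0},
    {"fingers": 20, "x": 0, "y": 0, "z": 0, "ax": 0, "ay": 0, "az": 0},
  ],
)

```text
t: 22.2
eef_pos: [0.552, 0.2766, 0.0089]
tool_rot: [-0.0, -0.092, 0.996, 0.0]
contact_force: [0.1, 0.4, -3.5]
gripper_width: 0.425
grasp_force: 40.8
```

Call:
jog_arm(
  rows=[
    {"fingers": 20, "x": 0, "y": 0, "z": 0.7, "ax": 0, "ay": 0, "az": 0},
    {"fingers": 20, "x": 0, "y": 0, "z": 0.7, "ax": 0, "ay": 0, "az": 0},
    {"fingers": 20, "x": 0, "y": 0, "z": 0.7, "ax": 0, "ay": 0, "az": 0},
    {"fingers": 20, "x": 0, "y": 0, "z": 0.3, "ax": 0, "ay": 0, "az": 0},
    {"fingers": 20, "x": 0, "y": 0, "z": 0, "ax": 0, "ay": 0, "az": 0},
    {"fingers": 20, "x": 0, "y": 0, "z": 0, "ax": 0, "ay": 0, "az": 0},
    {"fingers": 20, "x": 0, "y": 0, "z": 0, "ax": 0, "ay": 0, "az": 0},
    {"fingers": 20, "x": 0, "y": 0, "z": 0, "ax": 0, "ay": 0, "az": 0},
  ],
)

```text
t: 23.0
eef_pos: [0.552, 0.2766, 0.0069]
tool_rot: [0.0, -0.092, 0.996, 0.0]
contact_force: [-3.8, -0.9, 6.3]
gripper_width: 0.43
grasp_force: 41.4
```

It is on the floor. I'll release it slowly and back out straight up.

Call:
jog_arm(
  rows=[
    {"fingers": 40, "x": 0, "y": 0, "z": 0, "ax": 0, "ay": 0, "az": 0},
    {"fingers": 43, "x": 0, "y": 0, "z": 0, "ax": 0, "ay": 0, "az": 0},
    {"fingers": 47, "x": 0, "y": 0, "z": 0, "ax": 0, "ay": 0, "az": 0},
    {"fingers": 52, "x": 0, "y": 0, "z": 0, "ax": 0, "ay": 0, "az": 0},
    {"fingers": 52, "x": 0, "y": 0, "z": 0, "ax": 0, "ay": 0, "az": 0},
    {"fingers": 52, "x": 0, "y": 0, "z": 0, "ax": 0, "ay": 0, "az": 0},
    {"fingers": 52, "x": 0, "y": 0, "z": 0, "ax": 0, "ay": 0, "az": 0},
    {"fingers": 52, "x": 0, "y": 0, "z": 0, "ax": 0, "ay": 0, "az": 0},
  ],
)

```text
t: 23.8
eef_pos: [0.552, 0.2766, 0.0065]
tool_rot: [-0.0, -0.092, 0.996, 0.0]
contact_force: [-0.1, 1.0, 0.1]
gripper_width: 0.605
grasp_force: 0.0
```

Call:
jog_arm(
  rows=[
    {"fingers": 52, "x": 0, "y": 0, "z": -4, "ax": 0, "ay": 0, "az": 0},
    {"fingers": 52, "x": 0, "y": 0, "z": -10, "ax": 0, "ay": 0, "az": 0},
    {"fingers": 52, "x": 0, "y": 0, "z": -20, "ax": 0, "ay": 0, "az": 0},
    {"fingers": 52, "x": 0, "y": 0, "z": -30, "ax": 0, "ay": 0, "az": 0},
    {"fingers": 52, "x": 0, "y": 0, "z": -40, "ax": 0, "ay": 0, "az": 0},
    {"fingers": 52, "x": 0, "y": 0, "z": -40, "ax": 0, "ay": 0, "az": 0},
    {"fingers": 52, "x": 0, "y": 0, "z": -20, "ax": 0, "ay": 0, "az": 0},
    {"fingers": 52, "x": 0, "y": 0, "z": -5, "ax": 0, "ay": 0, "az": 0},
  ],
)

```text
t: 24.6
eef_pos: [0.5537, 0.2773, 0.1796]
tool_rot: [0.003, -0.092, 0.996, 0.001]
contact_force: [1.5, -0.5, -0.8]
gripper_width: 0.608
grasp_force: 0.0
```

Run:
```python
from station import bot
from h import *
d=bot.read_camera('wrist');s=bot.read_camera('side');o=bot.get_obs();print(o['t'],o['eef_pos'],o['contact_force'])
cv2.imwrite('pics/end.png',np.hstack([cv2.resize(t['pixels'][...,::-1],(400,300)) for t in (d,s)]))
```

```text
24.7 [0.5522 0.2767 0.1765] [-0.2139 -0.0998  0.5113]
```

View pics/end.png

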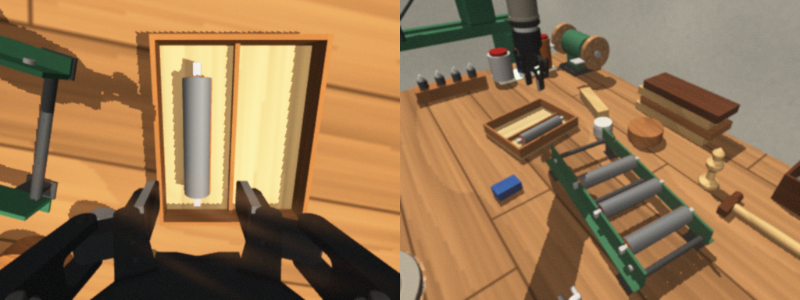

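The roller lies flat in the near bay at about (197,135). The other three are still seated and nothing else has moved, so I'm handing in.

```bash
python3 -c "
from station import bot
print(bot.hand_in())"
```

```text
the job is handed in; nothing more can be done
None
```

I spun all four rollers; the one in the slot nearest the tray bound (about 5 N against the rub) and now lies flat and released in the near bay of the repair tray, while the other three ran free and stay seated; the job is handed in, but no verdict came back.

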